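# Square up a row of brass tag blanks with a straightedge

## Task

Take the straightedge by its wooden handle and use it to push the four loose brass tag blanks together, as one row, along the tray until they have carried the sliding backstop fully home and press it there for a moment, steadily and clearly harder than it takes to slide it, with every blank lying flat and square against it. Its end stop is hidden and must be felt, never rammed; touch the blanks and the backstop only with the straightedge (the backstop only through the blanks). Then lay the straightedge back, standing on its steel foot, lengthwise in the middle of its cork rest, let go, and leave the other things on the bench alone.

Things in the scene. Friction and masses are not known exactly. Their poses are not given: they have to be found in the camera images.
- edge_grip (a point): centre of the loose straightedge's handle, 42 mm above its underside: steel foot bar 22 mm (x) by 150 mm (y) by 12 mm high, whose long upright faces do the pushing, and a dark wooden handle 16 mm thick (x), 70 mm long (y) along its middle; 60 mm high in all, 0.22 kg. z is up. It starts standing on its foot on the cork rest.
- rest_top (a point): centre of the top face of the flat cork rest, a mat 90 mm (its x) by 190 mm (its y) by 4 mm thick fixed on the table to one side of the tray (left or right); its long side is y.
- tray: fixed wooden plate 280 mm (x) by 200 mm (y), 10 mm thick, origin at the centre of its underside; x is the pushing direction, towards the backstop. Two dark rails along it stand 10 mm above the plate, inner faces 84 mm either side of the middle line (9 mm to spare at each end of the bar). The near end is open. Carry the bar about 5 mm above the plate and do not bear down on plate or blanks: that friction hides the force.
- backstop: aluminium bar across the tray, 14 mm (x) by 160 mm (y) by 14 mm high; origin at the centre of its underside. Slides along tray x with 4 N friction, stays where left. Its hard end stop is hidden and set differently each time: origin 80 to 120 mm to +x of the tray origin, 25 to 40 mm past the start. Hold 8 to 12 N on it there (the wrist also feels 1 to 3 N of blanks sliding); over 16 N is ramming.
- tag0: loose brass tag blank, one of four alike: 18 mm (x) by 26 mm (y) by 10 mm thick, 30 to 56 g, lying flat on the tray plate in front of the backstop, turned up to 0.4 rad from square; origin at the centre of its underside. The four lie side by side across the tray, about 36 mm apart in y, at differing x, in any order.
- tag1: loose brass tag blank, one of four alike: 18 mm (x) by 26 mm (y) by 10 mm thick, 30 to 56 g, lying flat on the tray plate in front of the backstop, turned up to 0.4 rad from square; origin at the centre of its underside. The four lie side by side across the tray, about 36 mm apart in y, at differing x, in any order.
- tag2: loose brass tag blank, one of four alike: 18 mm (x) by 26 mm (y) by 10 mm thick, 30 to 56 g, lying flat on the tray plate in front of the backstop, turned up to 0.4 rad from square; origin at the centre of its underside. The four lie side by side across the tray, about 36 mm apart in y, at differing x, in any order.
- tag3: loose brass tag blank, one of four alike: 18 mm (x) by 26 mm (y) by 10 mm thick, 30 to 56 g, lying flat on the tray plate in front of the backstop, turned up to 0.4 rad from square; origin at the centre of its underside. The four lie side by side across the tray, about 36 mm apart in y, at differing x, in any order.
- spool: cream thread spool, 44 mm wide, 50 mm high: a bystander, to be left alone; origin at its underside.
- anvil: steel anvil disc, 44 mm wide, 18 mm high: a bystander, to be left alone; origin at its underside.
- glue: glue bottle, 54 mm wide, 130 mm high: a bystander, to be left alone; origin at its underside.
- paint: paint jar, 48 mm wide, 75 mm high: a bystander, to be left alone; origin at its underside.
- cup: white cup, 70 mm wide, 80 mm high: a bystander, to be left alone; origin at its underside.
- punch: upright steel punch, 16 mm wide, 50 mm high: a bystander, to be left alone; origin at its underside.
- mallet: small brass-headed hammer lying on the table: a bystander, to be left alone; origin at its underside.

How it is judged:
On the way, in this order (a step that is already met when the one before it is completed fails the run):
1. the straightedge is held by the gripper, clear above its rest (contact force between the fingers and straightedge above 1 N and z of edge_grip in the frame of rest_top above 0.06 m), for 0.1 s.
2. with the straightedge held, the row of four blanks, all flat and square against the backstop, presses it steadily against its end stop (over 7 N, clearly more than its sliding friction) (contact force between the fingers and straightedge above 1 N and contact force between backstop and anything else above 7 N and x of backstop in the frame of tray above 0.0785 m and x of tag0 in the frame of backstop between -0.0185 and -0.0135 m and angle between the x axis of each of tag0, tag1, tag2, tag3 and the x axis of tray, either way round below 0.09 rad and angle between each of tag0, tag1, tag2, tag3's own z axis and vertical below 0.08 rad and x of tag1 in the frame of backstop between -0.0185 and -0.0135 m and x of tag2 in the frame of backstop between -0.0185 and -0.0135 m and x of tag3 in the frame of backstop between -0.0185 and -0.0135 m), for 0.2 s.
At the end, for the whole second after the job is handed in: Backstop left where it was pressed home (at least 78.5 mm along the tray); all four blanks flat in one row against it (within 2.5 mm, 5 degrees of square); straightedge at rest on its foot on the cork rest, middle within 30 mm of the rest's middle, within 20 degrees of lengthwise (x of backstop in the frame of tray above 0.0785 m and x of tag0 in the frame of backstop between -0.0185 and -0.0135 m and angle between the x axis of each of tag0, tag1, tag2, tag3 and the x axis of tray, either way round below 0.09 rad and angle between each of tag0, tag1, tag2, tag3's own z axis and vertical below 0.08 rad and x of tag1 in the frame of backstop between -0.0185 and -0.0135 m and x of tag2 in the frame of backstop between -0.0185 and -0.0135 m and x of tag3 in the frame of backstop between -0.0185 and -0.0135 m and linear speed of each of tag0, tag1, tag2, tag3, straightedge below 0.01 m/s and horizontal distance between edge_grip and rest_top below 0.03 m and z of edge_grip in the frame of rest_top below 0.047 m and angle between edge_grip's own z axis and vertical below 0.1 rad and angle between the y axis of edge_grip and the y axis of rest_top, either way round below 0.35 rad); the robot touches nothing.
It fails at once if the backstop is rammed (more than 16 N on it) (contact force between backstop and anything else above 16 N).
It fails at once if the straightedge pushes the backstop directly (contact force between straightedge and backstop above 0.5 N).
It fails at once if the robot touches a blank or the backstop itself (contact force between any of the fingers, the arm and tag0 above 0.5 N or contact force between any of the fingers, the arm and tag1 above 0.5 N or contact force between any of the fingers, the arm and tag2 above 0.5 N or contact force between any of the fingers, the arm and tag3 above 0.5 N or contact force between any of the fingers, the arm and backstop above 0.5 N).
It fails at once if a bystander is moved more than 30 mm (distance of any of spool, anvil, glue, paint, cup, punch, mallet from where it was at the start of the episode above 0.03 m).
It also fails if it takes over 72 s, if anything falls off the work surface, if the arm or the gripper's body presses on something with over 40 N, if the wrist force passes 120 N, or if a joint passes its speed limit or range.

## Robot

A 7-joint arm with a two-finger parallel gripper is mounted at the origin on the work surface. World frame = base frame: x ahead of the robot, y to its left, z up, the work surface at z = 0. Lengths are in m, angles in rad, forces in N, time in s.
With the tool pointing down it reaches from about 0.4 to 0.85 m from the base axis. Payload 10.4 kg.
Tool frame: the origin (TCP) lies on the centre line of the jaws, within the pads' length; the fingertips stand 11 mm ahead of it and the grasp point (between the pads) lies 8 mm behind it; z points along the fingers, y is the line along which they close (so a half turn about z gives the same grasp; the last joint's range is limited). The gripper opens to 87 mm and grips with 3 to 60 N. Pads are 19 mm wide; open, the fingers measure 117 mm over their backs; the gripper's body (75 mm by 190 mm) begins 51 mm behind the grasp point.
Start: joints at [-1.3, 0.332, -0.065, 1.46, 0.022, 1.35, -0.088], TCP at [0.181, 0.598, 0.197] pointing down, gripper open.
Joint ranges: [-2.6, 2.6], [-0.5, 2.12], [-1.47, 1.34], [0.16, 2.42], [-1.27, 4.41], [0.06, 2.06], [-2.6, 2.6]. Speed limits (rad/s): [2.22, 2.22, 2.79, 2.79, 3.14, 3.14, 3.14].

## Interface

Orientations are given as a unit quaternion [x, y, z, w].
In Python, from bench import r gives the robot as it stands.
- The arm moves only by the shell command python3 -m pendant 'ROWS' [OPENING] [FORCE]. ROWS is JSON, a list of rows, each a list of 4 numbers: the shift along the tool's x, y, z in m, then the turn about the tool's z in rad. A call has 1 to 8 rows; each row shifts and turns the commanded pose from where the row before left it, along the tool's axes as they then stand; what a row does not reach is not made up. A row lasts 1/12 s, in which the tool goes at most 41.7 mm and 7.16 degrees, less where a joint would pass 70% of its speed; a pose out of reach is approached as far as the arm can. A call with a gripper value outside its range is refused whole. OPENING is the opening, from 0 (shut) to 1 (fully open), set as the call begins (- or left out, the last holds). The fingers move at their own pace and stop on an object; FORCE is the grip in N (left out, the last holds). Time passes only in rows, so rows that do not move let the fingers close. It gives the time, the measured TCP pose, the force, the opening and the grip force at its end, in the units of the state.
- r.read_state(): the state, without advancing time (a new reading comes with each control period).
- r.camera(name): name is "scene" or "top"; returns a dict with "img" (480x640x3 uint8, red, green, blue), "camera_matrix" (3x3 intrinsics, pixels), "dist_coeffs" ([k1, k2, p1, p2, k3] as OpenCV has them; the pictures are not rectified), "xyz" and "attitude" of the camera in the world. Camera axes: x right, y down, z forward; pixel columns grow to the right and rows downward; lengths in m; the calibration is good to about 2 mm. A picture is of the moment at which its call begins. There is no depth.
- r.close_job(): hands the job in; it is judged then, once.
Trained networks look in the newest picture that a camera, given by its name, has taken for a name from the list of things; names that differ only in an ending like _2 or _b are one class to them, and where a whole thing is asked for, a point or a joint stands for the part that bears it (a point fixed in the world has none). Each returns a list of dicts, best first, with "score" (0 to 1); they miss things now and then, are a little off and sometimes report something else, mostly with a low value. They report only what shows in the picture. A call takes as long as a camera call.
- r.outline_of(thing, camera): "mask" (480x640 bool, what is visible of it) and "bbox" ([centre column, centre row, width, height] in pixels, round what is visible of it).
The state is a dict: "time": time; "joint_positions": joint angles; "joint_vel": joint speeds; "joint_torque": joint torques, N m; "ee_pos": TCP position; "eef_rot": TCP orientation; "ft_force": force on the tool from outside, world axes, zero at the start; "torque": the same for the moment, N m; "width": finger opening in m; "grip_force": force on a finger pad.
Only numpy, scipy, OpenCV 4.12 (cv2) and the standard library are available. Lean on these libraries where they do the work, as an engineer would, in place of code of your own. Each camera call takes 0.05 s, during which the arm holds its last target. There are 200 camera calls.

## Working session

There is one attempt and no reset: what is moved stays moved. The work goes in short steps, Python scripts to look and compute and a shell command to move; the robot and the scene stay as the last step left them, time stands still between calls to the robot, and variables do not carry over. Pictures are saved under pics/ and viewed, at most 10 in all, crops included, and the job is handed in when it is done.

```bash
mkdir -p pics; ls
python3 - <<'E'
from bench import r
import cv2,numpy as np
s=r.read_state();print({k:np.round(v,3).tolist() for k,v in s.items()})
for n in("scene","top"):
    c=r.camera(n);cv2.imwrite(f"pics/{n}0.png",c["img"][:,:,::-1]);print(n,c["camera_matrix"],c["dist_coeffs"],c["xyz"],c["attitude"])
    for t in("edge_grip","rest_top","tray","backstop","tag0"):
        for o in r.outline_of(t,n)[:5]:print(t,round(o["score"],2),np.round(o["bbox"]))
E
```

```text
pics
{'time': 0.0, 'joint_positions': [-1.3, 0.333, -0.065, 1.461, 0.022, 1.35, -0.089], 'joint_vel': [-0.0, 0.002, 0.001, -0.002, 0.001, -0.001, 0.001], 'joint_torque': [-0.0, -62.325, 0.025, -38.99, -0.061, 0.04, 0.0], 'ee_pos': [0.181, 0.598, 0.196], 'eef_rot': [0.146, 0.989, -0.001, -0.0], 'ft_force': [0.393, -0.95, -0.879], 'torque': [0.018, -0.044, -0.033], 'grip_force': 0.0, 'width': 0.087}
scene [[501.75382274   0.         328.67737834]
 [  0.         501.75382274 238.45452224]
 [  0.           0.           1.        ]] [0.01692174 0.         0.         0.         0.        ] [ 0.92533542 -0.35297784  0.83384378] [ 0.88889571  0.36265472 -0.10446818 -0.25967744]
edge_grip 0.59 [166. 311.  48.  67.]
edge_grip 0.58 [300. 238.  14.  14.]
edge_grip 0.38 [377. 355.  43.  54.]
rest_top 0.72 [376. 356.  42.  59.]
rest_top 0.59 [159. 315.  91. 101.]
backstop 0.66 [328. 245.  55.  57.]
tag0 0.71 [318. 229.  19.  10.]
tag0 0.69 [291. 250.  15.  14.]
tag0 0.66 [313. 204.  14.  11.]
tag0 0.44 [301. 238.  17.  12.]
top [[567.97390221   0.         326.72864891]
 [  0.         567.97390221 237.2973922 ]
 [  0.           0.           1.        ]] [-0.13969439  0.          0.          0.          0.        ] [0.38889622 0.01550074 1.29547398] [ 0.7106617  -0.69898341  0.0524741  -0.06023794]
rest_top 0.77 [466. 308.  46.  84.]
tray 0.63 [336. 270. 102. 131.]
backstop 0.76 [335. 249.  73.  16.]
backstop 0.33 [198. 207. 107.  66.]
tag0 0.68 [330. 269.  10.  12.]
tag0 0.61 [315. 288.  15.   9.]
tag0 0.46 [361. 266.  13.  12.]
tag0 0.4 [347. 270.  12.   7.]
tag0 0.24 [468. 301.  21.  67.]
```

View pics/top0.png

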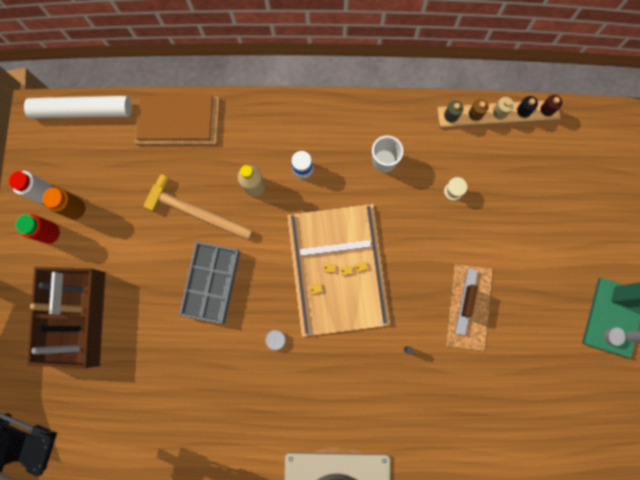

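View pics/scene0.png

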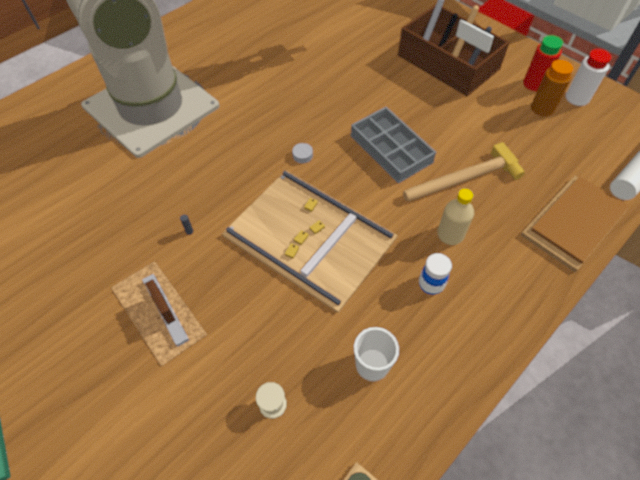

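The top picture shows the tray with its pushing direction up (+x), the backstop at (335,248), tags at about (330,268), (347,270), (361,267) and (316,288). The rest with the straightedge is at (470,305), with the punch at (408,350) and the anvil at (275,340). The scene picture agrees.

```bash
cat > h.py <<'E'
import cv2,numpy as np
from scipy.spatial.transform import Rotation as R
from bench import r
def pix2w(c,uv,z):
    uv=np.array(uv,float).reshape(-1,1,2)
    n=cv2.undistortPoints(uv,c["camera_matrix"],c["dist_coeffs"]).reshape(-1,2)
    d=R.from_quat(c["attitude"]).apply(np.c_[n,np.ones(len(n))])
    o=np.array(c["xyz"]);return o+d*((z-o[2])/d[:,2])[:,None]
def rect(c,mask,z):
    """centre, size(short,long), angle of long side in world on plane z"""
    v,u=np.nonzero(mask)
    hull=cv2.convexHull(np.c_[u,v].astype(np.float32)).reshape(-1,2)
    p=pix2w(c,hull,z)[:,:2]
    b=cv2.boxPoints(cv2.minAreaRect((p*1000).astype(np.float32)))/1000
    e=[b[1]-b[0],b[2]-b[1]];e.sort(key=np.linalg.norm)
    a=np.arctan2(e[1][1],e[1][0]);a=(a+np.pi)%np.pi
    return b.mean(0),np.linalg.norm(e[0]),np.linalg.norm(e[1]),a
E
python3 - <<'E'
from h import *
np.set_printoptions(precision=4,suppress=True)
for cam in("top","scene"):
    c=r.camera(cam);im=c["img"]
    for t,z in(("tray",.012),("rest_top",.004),("backstop",.024),("tag0",.02),("edge_grip",.05)):
        for o in r.outline_of(t,cam)[:5]: print(cam,t,round(o["score"],2),np.round(o["bbox"]),*rect(c,o["mask"],z))
    if cam=="top":
        print("rows tray",pix2w(c,[(290,215),(374,206),(389,325),(305,335)],.02)[:,:2])
        print("punch,anvil,spool",pix2w(c,[(408,350),(275,340),(456,188)],.03)[:,:2])
        k=im[255:355,440:500];cv2.imwrite("pics/rest.png",cv2.resize(k,None,fx=6,fy=6,interpolation=2)[:,:,::-1])
        hsv=cv2.cvtColor(im,cv2.COLOR_RGB2HSV);m=np.zeros(im.shape[:2],bool);m[260:350,450:492]=True
        dark=m&(hsv[...,2]<90);steel=m&(hsv[...,1]<60)&(hsv[...,2]>100)
        print(dark.sum(),steel.sum());print("handle",*rect(c,dark,.06));print("foot",*rect(c,steel,.016))
        k=im[195:345,280:400];cv2.imwrite("pics/tray.png",cv2.resize(k,None,fx=4,fy=4,interpolation=2)[:,:,::-1])
E
```

```text
top tray 0.83 [339. 271. 100. 132.] [0.5235 0.0061] 0.20453505 0.28216267 0.1495173
top rest_top 0.77 [469. 309.  43.  82.] [ 0.4419 -0.2956] 0.09393827 0.19113189 3.0438063
top rest_top 0.2 [338. 268. 101. 126.] [0.5242 0.005 ] 0.20367216 0.28360042 0.14603639
top backstop 0.94 [337. 247.  73.  19.] [0.5696 0.0123] 0.019757254 0.15963644 1.7074409
top tag0 0.53 [360. 267.  13.  11.] [ 0.5282 -0.0461] 0.017888833 0.025755264 1.9083909
top tag0 0.46 [348. 270.  11.   7.] [ 0.5192 -0.0134] 0.018636959 0.026067734 1.78493
top tag0 0.42 [315. 289.  10.  12.] [0.4761 0.0556] 0.01796904 0.022463383 1.5897204
top edge_grip 0.79 [468. 302.  20.  69.] [ 0.4506 -0.2811] 0.032600466 0.14854838 2.9383862
rows tray [[ 0.6445  0.1164]
 [ 0.6686 -0.0759]
 [ 0.3983 -0.1108]
 [ 0.3733  0.0758]]
punch,anvil,spool [[ 0.3439 -0.1521]
 [ 0.3611  0.1414]
 [ 0.7121 -0.2645]]
111 447
handle [ 0.451  -0.2754] 0.015604589 0.063701384 3.088026
foot [ 0.4531 -0.2858] 0.023579028 0.14937554 2.9306414
scene tray 0.92 [308. 241. 172. 137.] [0.528  0.0025] 0.2020889 0.28198555 0.14585137
scene rest_top 0.93 [159. 314.  93. 104.] [ 0.4439 -0.2974] 0.09016481 0.18943064 3.022165
scene rest_top 0.59 [456. 217.  34.  55.] [0.7037 0.2482] 0.057877436 0.14858407 1.8966179
scene backstop 0.69 [328. 246.  57.  58.] [0.5747 0.0092] 0.018038452 0.16443294 1.7194569
scene tag0 0.66 [292. 250.  20.  14.] [ 0.5328 -0.0489] 0.021902144 0.03001362 1.9083228
scene tag0 0.49 [314. 205.  21.  12.] [0.482  0.0515] 0.023720613 0.03220357 1.8723137
scene tag0 0.47 [300. 238.  16.  12.] [ 0.5241 -0.0169] 0.017979678 0.025362445 1.6833268
scene edge_grip 0.57 [167. 310.  46.  69.] [ 0.4774 -0.2897] 0.023000764 0.1480849 2.9348054
```

View pics/rest.png

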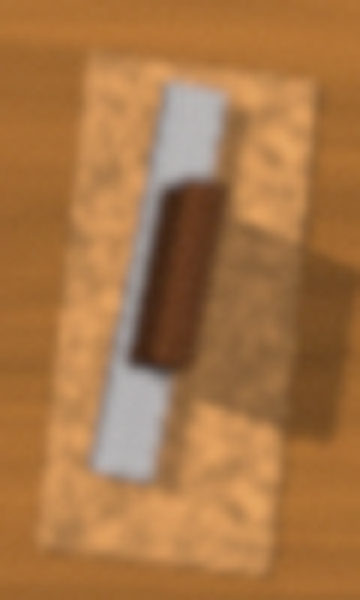

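View pics/tray.png

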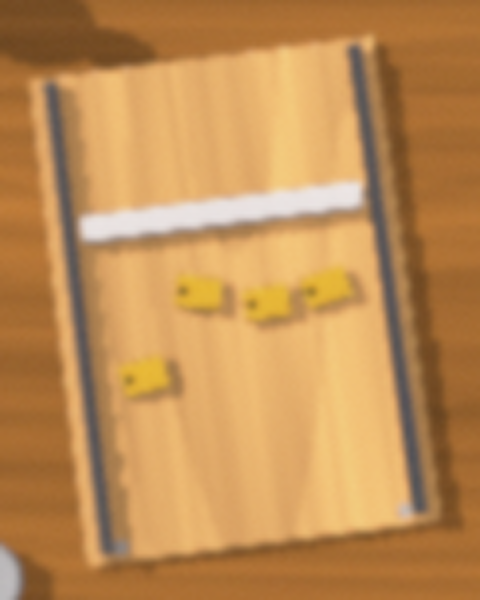

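Run:
```python
from h import *
np.set_printoptions(precision=4,suppress=True)
c=r.camera("top");f=lambda x,y:(440+x/6-.4,255+y/6-.4)
print("foot ends",pix2w(c,[f(195,85),f(127,477)],.016)[:,:2],"handle top",pix2w(c,[f(200,182),f(160,366)],.064)[:,:2])
c=r.camera("scene");im=c["img"]
for o in r.outline_of("edge_grip","scene")[:1]:print(np.round(o["bbox"]),*rect(c,o["mask"],.016))
k=im[260:360,120:220];cv2.imwrite("pics/rest2.png",cv2.resize(k,None,fx=6,fy=6,interpolation=2)[:,:,::-1])
```

```text
foot ends [[ 0.5273 -0.301 ]
 [ 0.3796 -0.273 ]] handle top [[ 0.4867 -0.2903]
 [ 0.4199 -0.2746]]
[166. 310.  44.  68.] [ 0.4586 -0.2866] 0.022949722 0.15389559 2.9292512
```

View pics/rest2.png

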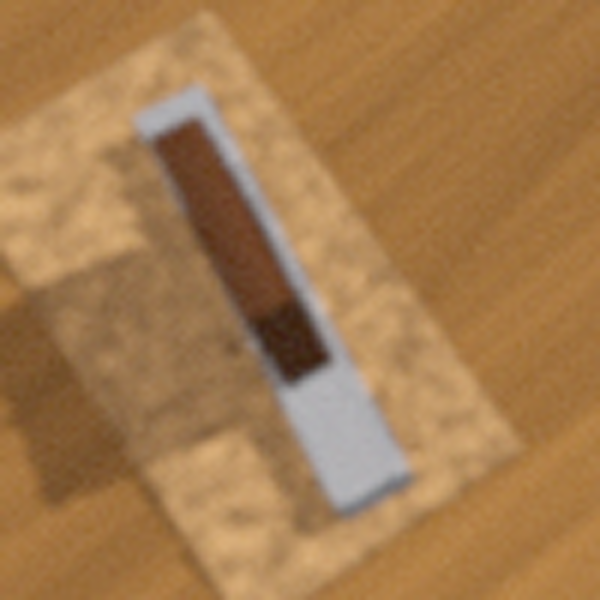

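The scene crop confirms it: foot centre about (0.455,-0.285), long axis about -0.21 rad. The handle is near the foot's middle, allowing for perspective.

```bash
cat >> h.py <<'E'
def delta(x,y,z,ya):
    "tool-axis shift to put the TCP at x,y,z and turn about tool z so tool y points at world angle ya; shift before turn"
    s=r.read_state();Q=R.from_quat(s["eef_rot"]);p=np.array(s["ee_pos"])
    d=Q.inv().apply(np.array([x,y,z])-p);Y=Q.apply([0,1,0]);a=np.arctan2(Y[1],Y[0])
    print("t",round(s["time"],2),"pos",np.round(p,4),"yang",round(a,4),"F",np.round(s["ft_force"],2),"T",np.round(s["torque"],2),"w",round(s["width"],4),"g",round(s["grip_force"],1),"q7",round(s["joint_positions"][6],2))
    print("shift",np.round(d,4),"turn",round(-(ya-a),4))
E
M='python3 -m pendant'
$M '[[-0.0286,-0.021,0,0],[-0.0286,-0.021,0,0],[-0.0286,-0.021,0,0],[-0.0286,-0.021,0,0],[-0.0286,-0.021,0,0],[-0.0286,-0.021,0,0],[-0.0286,-0.021,0,-0.08]]' 0.55 30
$M '[[-0.0286,-0.021,0,0],[-0.0286,-0.021,0,0],[-0.0286,-0.021,0,0],[-0.0286,-0.021,0,0],[-0.0286,-0.021,0,0],[-0.0286,-0.021,0,0],[0,0,0,0]]'
python3 -c "
from h import *
delta(.455,-.285,.14,1.361)"
```

```text
time: 1.93
ee_pos: [0.3308, 0.3981, 0.1971]
eef_rot: [0.107, 0.994, 0.0, 0.0]
ft_force: [0.8, 0.1, 0.0]
width: 0.051
grip_force: 0.0
time: 2.52
ee_pos: [0.4754, 0.2332, 0.1972]
eef_rot: [0.111, 0.994, -0.001, 0.001]
ft_force: [0.5, -0.5, 0.2]
width: 0.048
grip_force: 0.0
t 2.52 pos [0.4754 0.2332 0.1972] yang 1.3479 F [ 0.5  -0.47  0.16] T [-0.11 -0.02  0.01] w 0.048 g 0.0 q7 0.83
shift [-0.0945 -0.5098  0.0581] turn -0.0131
```

```bash
M='python3 -m pendant'
$M '[[-0.0068,-0.0364,0,0],[-0.0068,-0.0364,0,0],[-0.0068,-0.0364,0,0],[-0.0068,-0.0364,0,0],[-0.0068,-0.0364,0,0],[-0.0068,-0.0364,0,0],[-0.0068,-0.0364,0,0]]'
$M '[[-0.0068,-0.0364,0,0],[-0.0068,-0.0364,0,0],[-0.0068,-0.0364,0,0],[-0.0068,-0.0364,0.014,0],[-0.0068,-0.0364,0.014,0],[-0.0068,-0.0364,0.014,0],[-0.0068,-0.0364,0.014,-0.013],[0,0,0,0]]'
python3 -m pendant '[[0,0,0,0],[0,0,0,0]]'
python3 -c "
from h import *
delta(.455,-.285,.038,1.361)"
```

```text
time: 3.1
ee_pos: [0.4631, -0.0206, 0.1971]
eef_rot: [0.107, 0.994, 0.0, 0.0]
ft_force: [1.0, 0.4, -0.3]
width: 0.0481
grip_force: 0.0
time: 3.77
ee_pos: [0.4526, -0.2847, 0.1386]
eef_rot: [0.103, 0.995, -0.002, -0.002]
ft_force: [-0.6, 0.2, -0.4]
width: 0.0476
grip_force: 0.0
time: 3.93
ee_pos: [0.4561, -0.2776, 0.1408]
eef_rot: [0.1, 0.995, 0.0, -0.0]
ft_force: [0.3, -0.3, 0.0]
width: 0.0475
grip_force: 0.0
t 3.93 pos [ 0.4561 -0.2776  0.1408] yang 1.3699 F [ 0.27 -0.34  0.04] T [ 0.08 -0.   -0.01] w 0.0475 g 0.0 q7 1.97
shift [-0.0004 -0.0075  0.1028] turn 0.0089
```

```bash
M='python3 -m pendant'
$M '[[0,-0.0075,0.02,0.009],[0,0,0.025,0],[0,0,0.02,0],[0,0,0.02,0],[0,0,0.017,0],[0,0,0,0]]'
$M '[[0,0,0,0],[0,0,0,0],[0,0,0,0],[0,0,0,0],[0,0,0,0],[0,0,0,0]]' 0 30
python3 -c "
from h import *
delta(.455,-.285,.038,1.361)"
```

```text
time: 4.43
ee_pos: [0.4538, -0.2826, 0.0365]
eef_rot: [0.103, 0.995, 0.001, -0.002]
ft_force: [-0.3, -0.2, -0.9]
width: 0.0479
grip_force: 0.0
time: 4.93
ee_pos: [0.4547, -0.2855, 0.0393]
eef_rot: [0.105, 0.995, 0.0, 0.0]
ft_force: [0.7, -0.1, -0.4]
width: 0.0155
grip_force: 0.0
t 4.93 pos [ 0.4547 -0.2855  0.0393] yang 1.3611 F [ 0.66 -0.05 -0.37] T [-0.02  0.03  0.06] w 0.0155 g 0.0 q7 2.07
shift [-0.0002  0.0006  0.0013] turn 0.0001
```

```bash
M='python3 -m pendant'
$M '[[0,0,0,0],[0,0,0,0],[0,0,0,0],[0,0,0,0]]' 0 45
$M '[[0,0,-0.015,0],[0,0,-0.02,0],[0,0,-0.025,0],[0,0,-0.03,0],[0,0,-0.03,0],[0,0,0,0],[0,0,0,0],[0,0,0,0]]'
python3 -c "
from h import *
delta(.455,-.285,.038,1.361)
c=r.camera('scene');k=c['img'][180:380,60:260];cv2.imwrite('pics/lift.png',cv2.resize(k,None,fx=3,fy=3,interpolation=2)[:,:,::-1])"
```

```text
time: 5.27
ee_pos: [0.4544, -0.2856, 0.0388]
eef_rot: [0.105, 0.995, -0.0, 0.0]
ft_force: [-0.0, -0.6, 1.3]
width: 0.001
grip_force: 0.4
time: 5.93
ee_pos: [0.4543, -0.2852, 0.1583]
eef_rot: [0.105, 0.995, 0.0, -0.0]
ft_force: [-0.3, -0.2, -0.2]
width: 0.0005
grip_force: 0.0
t 5.93 pos [ 0.4543 -0.2852  0.1583] yang 1.3612 F [-0.26 -0.22 -0.19] T [-0.02 -0.03 -0.03] w 0.0005 g 0.0 q7 1.97
shift [-0.0007  0.0003  0.1203] turn 0.0002
```

View pics/lift.png

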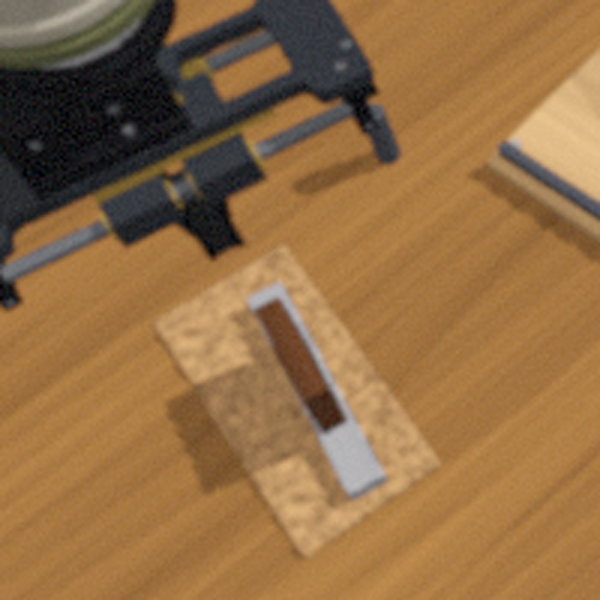

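Fingers shut on nothing; the straightedge stands untouched at its place (crop (315,390)). I'll check where the TCP projects.

Run:
```python
from h import *
s=r.read_state();Q=R.from_quat(s["eef_rot"]);p=np.array(s["ee_pos"])
print(p,Q.as_matrix().round(3))
for n in("scene","top"):
    c=r.camera(n);A=R.from_quat(c["attitude"]).inv();im=c["img"].copy()
    def pr(P):
        q=A.apply(np.atleast_2d(P)-c["xyz"]);return cv2.projectPoints(q,np.zeros(3),np.zeros(3),c["camera_matrix"],c["dist_coeffs"])[0].reshape(-1,2)
    uv=pr([p+Q.apply([0,0,.011]),[.455,-.285,.064],[.455,-.285,.004],[0.525,.0045,.01]]);print(n,uv.round(1))
    for i,(u,v) in enumerate(uv):cv2.circle(im,(int(round(u)),int(round(v))),2,[(255,0,0),(0,255,0),(0,0,255),(255,0,255)][i],-1)
    k=im[180:380,60:260] if n=="scene" else im[220:420,380:580]
    if n=="scene":a=k
cv2.imwrite("pics/proj.png",cv2.resize(np.hstack([a,k]),None,fx=2,fy=2,interpolation=2)[:,:,::-1])
```

```text
[ 0.45392093 -0.28511897  0.15782583] [[-0.978  0.208 -0.001]
 [ 0.208  0.978  0.001]
 [ 0.001  0.    -1.   ]]
scene [[141.2 270.6]
 [156.9 294.6]
 [166.5 309.4]
 [309.  233.9]]
top [[480.6 297.9]
 [470.8 299.4]
 [464.5 300.8]
 [338.  268.2]]
```

View pics/proj.png

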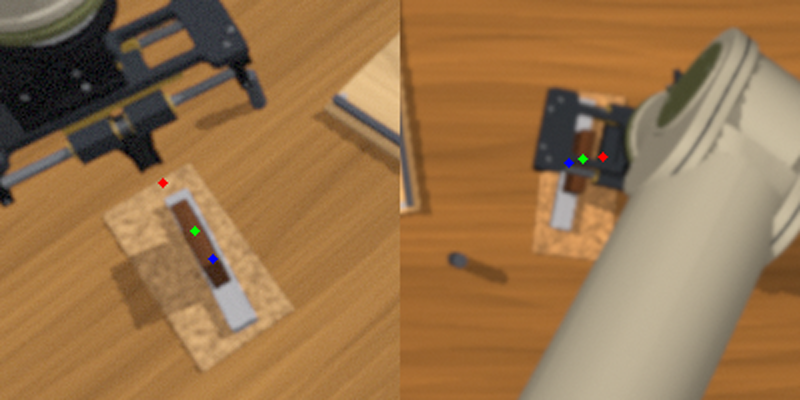

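The fingertip shows at (134,263) in the scene picture, but projects to (141,271). That fits a fingertip about 35 mm higher than reported, so the grasp closed above the handle. I'll open, go down and feel for the cork with the fingers either side of the foot.

```bash
M='python3 -m pendant'
$M '[[0,0,0.02,0],[0,0,0.02,0],[0,0,0.02,0],[0,0,0.02,0],[0,0,0.02,0],[0,0,0.015,0],[0,0,0,0],[0,0,0,0]]' 0.55 30
$M '[[0,0,0.005,0],[0,0,0.005,0],[0,0,0,0],[0,0,0,0]]'
$M '[[0,0,0.005,0],[0,0,0,0],[0,0,0,0]]'
python3 -c "
from h import *
delta(.455,-.285,.038,1.361)"
```

```text
time: 6.75
ee_pos: [0.4535, -0.2854, 0.043]
eef_rot: [0.105, 0.994, 0.0, -0.001]
ft_force: [0.2, 0.2, 0.7]
width: 0.044
grip_force: 0.0
time: 7.08
ee_pos: [0.4545, -0.2855, 0.0339]
eef_rot: [0.105, 0.995, 0.0, 0.0]
ft_force: [0.1, -0.1, 0.1]
width: 0.0478
grip_force: 0.0
time: 7.33
ee_pos: [0.4543, -0.2854, 0.0287]
eef_rot: [0.105, 0.995, 0.0, -0.0]
ft_force: [-0.1, -0.1, 0.2]
width: 0.0476
grip_force: 0.0
t 7.33 pos [ 0.4543 -0.2854  0.0287] yang 1.361 F [-0.11 -0.1   0.24] T [ 0.02  0.01 -0.07] w 0.0476 g 0.0 q7 2.08
shift [-0.0006  0.0005 -0.0093] turn 0.0
```

```bash
M='python3 -m pendant'
$M '[[0,0,0.005,0],[0,0,0,0],[0,0,0,0]]'
$M '[[0,0,0.005,0],[0,0,0,0],[0,0,0,0]]'
$M '[[0,0,0.003,0],[0,0,0,0],[0,0,0,0]]'
$M '[[0,0,0.003,0],[0,0,0,0],[0,0,0,0]]'
python3 - <<'E'
from h import *
c=r.camera('scene');k=c['img'][200:350,90:240];c=r.camera('top');a=c['img'][220:370,400:550]
cv2.imwrite('pics/down.png',cv2.resize(np.hstack([k,a]),None,fx=2.6,fy=2.6,interpolation=2)[:,:,::-1])
E
```

```text
time: 7.58
ee_pos: [0.4542, -0.2854, 0.0235]
eef_rot: [0.105, 0.995, 0.0, -0.0]
ft_force: [-0.8, 0.4, 0.7]
width: 0.048
grip_force: 0.0
time: 7.83
ee_pos: [0.4542, -0.2854, 0.0185]
eef_rot: [0.105, 0.994, 0.0, -0.0]
ft_force: [-0.3, 0.2, -0.5]
width: 0.0476
grip_force: 0.0
time: 8.08
ee_pos: [0.4543, -0.2855, 0.0157]
eef_rot: [0.105, 0.995, 0.0, -0.0]
ft_force: [0.1, -0.3, -0.1]
width: 0.0479
grip_force: 0.0
time: 8.33
ee_pos: [0.4543, -0.2854, 0.0127]
eef_rot: [0.105, 0.995, 0.0, -0.0]
ft_force: [0.1, -0.6, 0.6]
width: 0.0477
grip_force: 0.0
```

View pics/down.png

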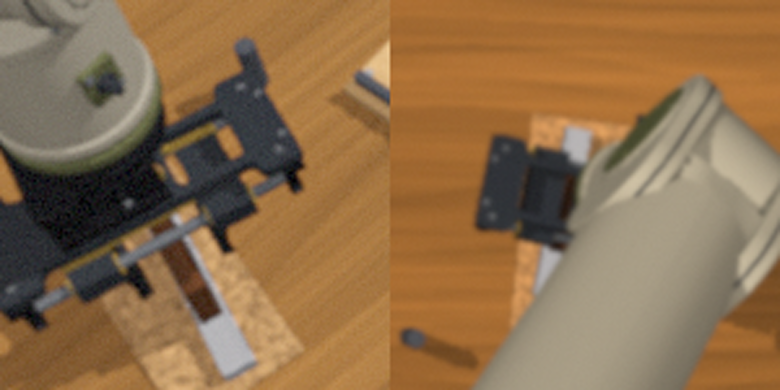

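Left half: fingertips straddle the handle at (145,290) and (225,240), with their midpoint at full-image (161,302), i.e. a height of about 0.035 m. So reported z is about 34 mm too low; I'll go 8 mm further and close.

```bash
M='python3 -m pendant'
$M '[[0,0,0.004,0],[0,0,0.004,0],[0,0,0,0],[0,0,0,0]]'
$M '[[0,0,0,0],[0,0,0,0],[0,0,0,0],[0,0,0,0],[0,0,0,0],[0,0,0,0],[0,0,0,0],[0,0,0,0]]' 0 40
python3 -c "
from h import *
delta(.455,-.285,.038,1.361)"
```

```text
time: 8.77
ee_pos: [0.4541, -0.2854, 0.0044]
eef_rot: [0.105, 0.994, 0.0, -0.0]
ft_force: [1.0, 0.0, -0.4]
width: 0.0476
grip_force: 0.0
time: 9.43
ee_pos: [0.4544, -0.2855, 0.0048]
eef_rot: [0.105, 0.995, 0.0, -0.0]
ft_force: [-1.6, -1.4, -0.5]
width: 0.0156
grip_force: 39.9
t 9.43 pos [ 0.4544 -0.2855  0.0048] yang 1.361 F [-1.59 -1.36 -0.5 ] T [-0.06  0.01  0.02] w 0.0156 g 39.9 q7 2.11
shift [-0.0005  0.0007 -0.0332] turn -0.0
```

```bash
M='python3 -m pendant'
$M '[[0,0,-0.01,0],[0,0,-0.015,0],[0,0,-0.015,0],[0,0,-0.015,0],[0,0,-0.015,0],[0,0,0,0],[0,0,0,0]]'
$M '[[0.0089,0.0336,0,0],[0.0089,0.0336,0,0],[0.0089,0.0336,0,0],[0.0089,0.0336,0,0],[0.0089,0.0336,0,0],[0.0089,0.0336,0,0],[0.0089,0.0336,0,0],[0.0089,0.0336,0,0]]'
$M '[[0,0,0,0.1214],[0,0,0,0.1214],[0,0,0,0.1214],[0,0,0,0.1214],[0,0,0,0.1214],[0,0,0,0.1214],[0,0,0,0.1214],[0,0,0,0.1214]]'
$M '[[0,0,0,0.1214],[0,0,0,0.1214],[0,0,0,0],[0,0,0,0],[0,0,0,0],[0,0,0,0]]'
python3 - <<'E'
from h import *
np.set_printoptions(precision=4,suppress=True)
delta(.441,-.008,.016,.147)
cam="scene"
c=r.camera(cam);im=c["img"]
for o in r.outline_of("edge_grip",cam)[:3]: print(round(o["score"],2),np.round(o["bbox"]),*rect(c,o["mask"],.085))
k=im[160:360,180:420];cv2.imwrite('pics/carry.png',cv2.resize(k,None,fx=3,fy=3,interpolation=2)[:,:,::-1])
E
```

```text
time: 10.02
ee_pos: [0.4549, -0.2856, 0.0754]
eef_rot: [0.105, 0.995, 0.0, 0.001]
ft_force: [0.3, 0.3, -2.9]
width: 0.016
grip_force: 39.9
time: 10.68
ee_pos: [0.4396, -0.0061, 0.074]
eef_rot: [0.105, 0.995, -0.0, -0.001]
ft_force: [0.5, 0.4, -1.7]
width: 0.0156
grip_force: 39.9
time: 11.35
ee_pos: [0.4398, -0.0078, 0.0738]
eef_rot: [0.559, 0.829, -0.001, -0.001]
ft_force: [-0.6, -0.7, -2.1]
width: 0.0157
grip_force: 39.9
time: 11.85
ee_pos: [0.4405, -0.0078, 0.0745]
eef_rot: [0.652, 0.758, -0.0, -0.0]
ft_force: [-0.1, -0.1, -2.9]
width: 0.0155
grip_force: 39.9
t 11.85 pos [ 0.4405 -0.0078  0.0745] yang 0.15 F [-0.06 -0.06 -2.93] T [-0.12  0.03  0.01] w 0.0155 g 39.9 q7 0.09
shift [-0.0003  0.0005  0.0585] turn 0.003
0.82 [264. 199.  43.  48.] [ 0.4331 -0.0295] 0.05307252 0.12346812 1.7561189
```

View pics/carry.png

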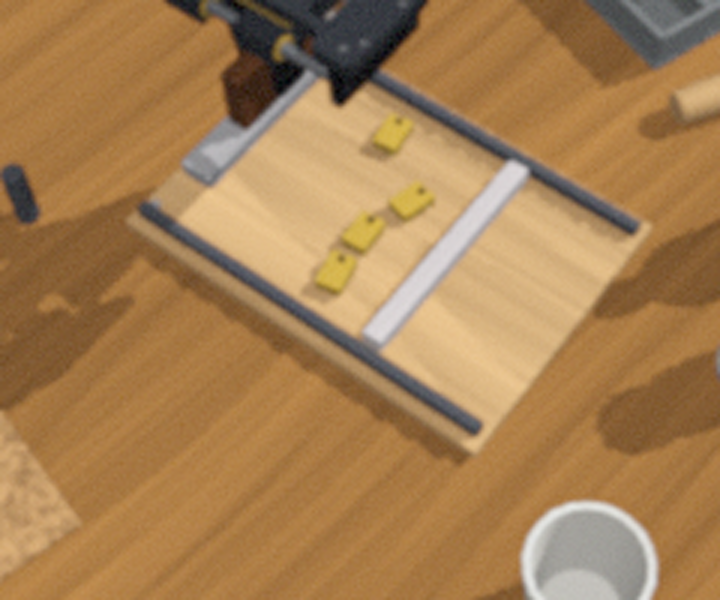

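The carried bar shows with its right foot end at full-image about (246,214) over the near end of the tray. All four tags and the backstop are untouched ahead of it.

Run:
```python
from h import *
np.set_printoptions(precision=4,suppress=True)
c=r.camera("scene");f=lambda x,y:(180+x/3-.3,160+y/3-.3)
print("end top mid",pix2w(c,[f(198,164)],.086)[:,:2])
a=pix2w(c,[f(213,172),f(316,72)],.086)[:,:2];print("front top edge",a,np.arctan2(*(a[0]-a[1])[::-1]))
for t,z in(("tray",.012),("backstop",.024),("tag0",.02)):
    for o in r.outline_of(t,"scene")[:4]: print(t,round(o["score"],2),np.round(o["bbox"]),*rect(c,o["mask"],z))
# tray rails by hand: inner-face top edges right rail, left rail
print("rail R",pix2w(c,[f(150,203),f(480,423)],.02)[:,:2],"rail L",pix2w(c,[f(380,76),f(636,221)],.02)[:,:2])
b=pix2w(c,[f(383,345),f(527,170)],.024)[:,:2];print("backstop front-far edge",b,np.arctan2(*(b[1]-b[0])[::-1]))
```

```text
end top mid [[ 0.4494 -0.0794]]
front top edge [[ 0.4603 -0.0769]
 [ 0.4483  0.0194]] -1.4465643062189681
tray 0.57 [308. 248. 172. 126.] [0.5272 0.0037] 0.20668977 0.28343466 0.15010595
tray 0.42 [187. 223.  10.  21.] [ 0.3378 -0.15  ] 0.017571364 0.050512716 2.7815938
backstop 0.68 [328. 246.  52.  58.] [0.5748 0.0095] 0.01933638 0.16163863 1.729573
tag0 0.62 [290. 251.  18.  12.] [ 0.5324 -0.0491] 0.020901494 0.029246388 1.908322
tag0 0.57 [313. 204.  13.  10.] [0.4815 0.0512] 0.02072161 0.031603046 1.820276
tag0 0.51 [319. 228.  16.  16.] [0.5282 0.0218] 0.02334982 0.028427163 1.4697793
rail R [[ 0.4087 -0.0973]
 [ 0.6703 -0.0609]] rail L [[0.4402 0.0806]
 [0.6433 0.1132]]
backstop front-far edge [[ 0.5932 -0.0659]
 [ 0.5676  0.0913]] 1.7325283886341318
```

```bash
M='python3 -m pendant'
$M '[[-0.002,0,0.015,0],[0,0,0.015,0],[0,0,0.01,0],[0,0,0.008,0],[0,0,0,0],[0,0,0,0]]'
$M '[[0,0,0.005,0],[0,0,0.0055,0],[0,0,0,0],[0,0,0,0],[0,0,0,0]]'
python3 - <<'E'
from h import *
delta(.525,.0045,.016,.15)
c=r.camera("scene");k=c["img"][160:280,220:400];cv2.imwrite('pics/low.png',cv2.resize(k,None,fx=4,fy=4,interpolation=2)[:,:,::-1])
E
```

```text
time: 12.65
ee_pos: [0.4409, -0.0098, 0.0268]
eef_rot: [0.653, 0.757, -0.0, -0.0]
ft_force: [-0.1, -0.1, -2.1]
width: 0.0156
grip_force: 39.9
time: 13.07
ee_pos: [0.4411, -0.0098, 0.0164]
eef_rot: [0.653, 0.757, 0.0, 0.0]
ft_force: [1.2, -0.1, -1.7]
width: 0.0161
grip_force: 39.9
t 13.07 pos [ 0.4411 -0.0098  0.0164] yang 0.1469 F [ 1.23 -0.1  -1.68] T [-0.17  0.02  0.01] w 0.0161 g 39.9 q7 0.16
shift [0.0018 0.085  0.0005] turn -0.0031
```

```bash
M='python3 -m pendant'
$M '[[0,0.005,0,-0.003],[0,0.006,0,0],[0,0.006,0,0],[0,0.005,0,0],[0,0.005,0,0],[0,0.005,0,0],[0,0.005,0,0],[0,0.005,0,0]]'
$M '[[0,0.004,0,0],[0,0.004,0,0],[0,0.004,0,0],[0,0.004,0,0],[0,0.004,0,0],[0,0.004,0,0],[0,0,0,0],[0,0,0,0]]'
python3 - <<'E'
from h import *
np.set_printoptions(precision=4,suppress=True)
delta(.525,.0045,.016,.15)
c=r.camera("scene")
for t,z in(("backstop",.024),("tag0",.02)):
    for o in r.outline_of(t,"scene")[:4]: print(t,round(o["score"],2),np.round(o["bbox"]),*rect(c,o["mask"],z))
E
```

```text
time: 13.78
ee_pos: [0.483, -0.0034, 0.0162]
eef_rot: [0.652, 0.758, -0.0, -0.0]
ft_force: [-0.7, -0.6, -2.3]
width: 0.0157
grip_force: 39.9
time: 14.45
ee_pos: [0.5065, 0.0001, 0.0163]
eef_rot: [0.652, 0.758, 0.0, 0.0]
ft_force: [0.0, -0.9, -1.8]
width: 0.0155
grip_force: 39.9
t 14.45 pos [0.5065 0.0001 0.0163] yang 0.1501 F [ 0.02 -0.86 -1.79] T [-0.13  0.09  0.02] w 0.0155 g 39.9 q7 0.23
shift [0.0016 0.0189 0.0003] turn 0.0001
backstop 0.63 [330. 246.  54.  60.] [0.575  0.0098] 0.020990765 0.16558476 1.7111617
tag0 0.59 [315. 229.  12.  11.] [0.5289 0.0173] 0.019305928 0.022186028 3.0523937
tag0 0.52 [291. 252.  15.  15.] [ 0.5363 -0.0512] 0.02122855 0.028810142 1.7660288
tag0 0.43 [302. 240.  17.  17.] [ 0.5307 -0.0161] 0.022276083 0.032335922 1.6654415
```

```bash
M='python3 -m pendant'
$M '[[0,0.003,0,0],[0,0.003,0,0],[0,0.003,0,0],[0,0.003,0,0],[0,0.003,0,0],[0,0.003,0,0],[0,0,0,0],[0,0,0,0]]'
$M '[[0,0.002,0,0],[0,0.002,0,0],[0,0.002,0,0],[0,0.002,0,0],[0,0.002,0,0],[0,0.002,0,0],[0,0,0,0],[0,0,0,0]]'
$M '[[0,0.002,0,0],[0,0.002,0,0],[0,0.002,0,0],[0,0.002,0,0],[0,0,0,0],[0,0,0,0]]'
python3 - <<'E'
from h import *
np.set_printoptions(precision=4,suppress=True)
delta(.525,.0045,.016,.15)
E
```

```text
time: 15.27
ee_pos: [0.5245, 0.0028, 0.0163]
eef_rot: [0.652, 0.758, 0.0, 0.0]
ft_force: [-0.9, 0.6, -3.0]
width: 0.0156
grip_force: 39.9
time: 15.93
ee_pos: [0.5363, 0.0046, 0.0164]
eef_rot: [0.652, 0.758, 0.0, 0.0]
ft_force: [0.1, -0.4, -2.1]
width: 0.0154
grip_force: 39.9
time: 16.43
ee_pos: [0.5426, 0.0056, 0.0158]
eef_rot: [0.652, 0.758, -0.001, -0.001]
ft_force: [-5.0, -0.4, 0.0]
width: 0.0154
grip_force: 39.9
t 16.43 pos [0.5426 0.0056 0.0158] yang 0.1496 F [-5.05 -0.45  0.02] T [-0.28  1.32 -0.08] w 0.0154 g 39.9 q7 0.25
shift [ 0.0015 -0.0175 -0.0001] turn -0.0004
```

```bash
M='python3 -m pendant'
$M '[[0,0.0015,0,0],[0,0.0015,0,0],[0,0.0015,0,0],[0,0.0015,0,0],[0,0,0,0],[0,0,0,0]]'
$M '[[0,0.0015,0,0],[0,0.0015,0,0],[0,0.0015,0,0],[0,0.0015,0,0],[0,0,0,0],[0,0,0,0]]'
python3 - <<'E'
from h import *
delta(.525,.0045,.016,.15)
E
```

```text
time: 16.93
ee_pos: [0.5484, 0.0064, 0.0158]
eef_rot: [0.652, 0.758, -0.001, -0.001]
ft_force: [-5.0, 0.1, -0.2]
width: 0.0158
grip_force: 39.9
time: 17.43
ee_pos: [0.5544, 0.0073, 0.0158]
eef_rot: [0.652, 0.758, -0.001, -0.001]
ft_force: [-5.0, -0.7, -1.4]
width: 0.0158
grip_force: 39.9
t 17.43 pos [0.5544 0.0073 0.0158] yang 0.1496 F [-4.99 -0.71 -1.4 ] T [-0.3   1.29 -0.14] w 0.0158 g 39.9 q7 0.26
shift [ 0.0016 -0.0295 -0.0002] turn -0.0004
```

```bash
M='python3 -m pendant'
$M '[[0,0.001,0,0],[0,0.001,0,0],[0,0.001,0,0],[0,0.001,0,0],[0,0,0,0]]'
$M '[[0,0.001,0,0],[0,0.001,0,0],[0,0,0,0]]'
$M '[[0,0.001,0,0],[0,0.0005,0,0],[0,0,0,0]]'
$M '[[0,0.001,0,0],[0,0.0005,0,0],[0,0,0,0]]'
```

```text
time: 17.85
ee_pos: [0.5583, 0.0079, 0.0158]
eef_rot: [0.652, 0.758, -0.001, -0.001]
ft_force: [-5.8, -0.9, 0.9]
width: 0.0157
grip_force: 39.9
time: 18.1
ee_pos: [0.5603, 0.0082, 0.0158]
eef_rot: [0.652, 0.758, -0.001, -0.001]
ft_force: [-5.9, -0.3, 0.5]
width: 0.0157
grip_force: 39.9
time: 18.35
ee_pos: [0.5616, 0.0084, 0.0158]
eef_rot: [0.652, 0.758, -0.001, -0.001]
ft_force: [-6.7, -0.1, -0.1]
width: 0.0157
grip_force: 39.9
time: 18.6
ee_pos: [0.5631, 0.0086, 0.0157]
eef_rot: [0.652, 0.758, -0.001, -0.001]
ft_force: [-5.2, -0.9, -0.7]
width: 0.0158
grip_force: 39.9
```

```bash
python3 -m pendant '[[0,0.001,0,0],[0,0.0005,0,0],[0,0,0,0]]'
```

```text
time: 18.85
ee_pos: [0.5646, 0.0089, 0.0157]
eef_rot: [0.652, 0.758, -0.001, -0.001]
ft_force: [-5.9, -1.6, 0.3]
width: 0.0157
grip_force: 39.9
```

```bash
M='python3 -m pendant'; $M '[[0,0.0005,0,0],[0,0.0005,0,0],[0,0,0,0]]'|sed -n 2,4p; $M '[[0,0.0005,0,0],[0,0.0005,0,0],[0,0,0,0]]'|sed -n 2,4p
```

```text
ee_pos: [0.5655, 0.009, 0.0157]
eef_rot: [0.652, 0.758, -0.001, -0.001]
ft_force: [-6.2, -0.6, 0.2]
ee_pos: [0.5666, 0.0091, 0.0158]
eef_rot: [0.652, 0.758, -0.001, -0.001]
ft_force: [-6.0, -1.0, 0.1]
```

```bash
python3 -m pendant '[[0,0.0005,0,0],[0,0.0005,0,0],[0,0,0,0]]'|sed -n 2,4p
```

```text
ee_pos: [0.5675, 0.0093, 0.0158]
eef_rot: [0.652, 0.758, -0.001, -0.001]
ft_force: [-6.2, -0.6, 0.4]
```

```bash
M='python3 -m pendant'; $M '[[0,0.0005,0,0],[0,0.0005,0,0],[0,0,0,0]]'|sed -n 2,4p; $M '[[0,0.0005,0,0],[0,0.0005,0,0],[0,0,0,0]]'|sed -n 2,4p
```

```text
ee_pos: [0.5685, 0.0094, 0.0158]
eef_rot: [0.652, 0.758, -0.001, -0.001]
ft_force: [-6.7, -0.9, -0.1]
ee_pos: [0.5695, 0.0095, 0.0157]
eef_rot: [0.652, 0.758, -0.001, -0.001]
ft_force: [-6.0, -0.9, 0.4]
```

```bash
M='python3 -m pendant'; $M '[[0,0.0005,0,0],[0,0.0005,0,0],[0,0,0,0]]'|sed -n 2,4p; $M '[[0,0.0005,0,0],[0,0.0005,0,0],[0,0,0,0]]'|sed -n 2,4p
```

```text
ee_pos: [0.5705, 0.0097, 0.0158]
eef_rot: [0.652, 0.758, -0.001, -0.001]
ft_force: [-6.4, -1.2, -0.6]
ee_pos: [0.5715, 0.0099, 0.0158]
eef_rot: [0.652, 0.758, -0.001, -0.001]
ft_force: [-6.7, -0.2, 1.6]
```

```bash
M='python3 -m pendant'; $M '[[0,0.0005,0,0],[0,0.0005,0,0],[0,0,0,0]]'|sed -n 2,4p; $M '[[0,0.0005,0,0],[0,0.0005,0,0],[0,0,0,0]]'|sed -n 2,4p
```

```text
ee_pos: [0.5724, 0.01, 0.0157]
eef_rot: [0.652, 0.758, -0.001, -0.001]
ft_force: [-6.5, -1.4, 0.5]
ee_pos: [0.5735, 0.0101, 0.0157]
eef_rot: [0.652, 0.758, -0.001, -0.001]
ft_force: [-6.5, -0.6, 0.7]
```

```bash
M='python3 -m pendant'; $M '[[0,0.0005,0,0],[0,0.0005,0,0],[0,0,0,0]]'|sed -n 2,4p; $M '[[0,0.0005,0,0],[0,0.0005,0,0],[0,0,0,0]]'|sed -n 2,4p
```

```text
ee_pos: [0.5744, 0.0103, 0.0157]
eef_rot: [0.652, 0.758, -0.001, -0.001]
ft_force: [-7.8, -1.2, 0.3]
ee_pos: [0.5745, 0.0103, 0.0157]
eef_rot: [0.652, 0.758, -0.002, -0.002]
ft_force: [-10.6, -0.4, 4.2]
```

Stop felt at x=0.5745 (force rising, motion stopped). Now hold.

```bash
M='python3 -m pendant'; $M '[[0,0,0,0],[0,0,0,0],[0,0,0,0]]'|sed -n 1,4p;  python3 -c "
from h import *
delta(.525,.0045,.016,.15)"
```

```text
time: 21.85
ee_pos: [0.5745, 0.0103, 0.0157]
eef_rot: [0.652, 0.758, -0.002, -0.002]
ft_force: [-10.6, -0.8, 3.4]
t 21.85 pos [0.5745 0.0103 0.0157] yang 0.1494 F [-10.57  -0.84   3.43] T [-0.44  2.64 -0.05] w 0.0157 g 40.0 q7 0.26
shift [ 0.0017 -0.0498 -0.    ] turn -0.0006
```

```bash
M='python3 -m pendant'; $M '[[0,0.0004,0,0],[0,0,0,0],[0,0,0,0],[0,0,0,0]]'|sed -n 1,4p
```

```text
time: 22.18
ee_pos: [0.5745, 0.0103, 0.0156]
eef_rot: [0.652, 0.758, -0.002, -0.002]
ft_force: [-12.1, -0.4, 6.5]
```

```bash
M='python3 -m pendant'; $M '[[0,0.0002,-0.0002,0],[0,0,0,0],[0,0,0,0],[0,0,0,0],[0,0,0,0],[0,0,0,0]]'|sed -n 1,4p
python3 - <<'E'
from h import *
np.set_printoptions(precision=4,suppress=True)
for n in("scene","top"):
    c=r.camera(n)
    for t,z in(("backstop",.024),("tag0",.02)):
        for o in r.outline_of(t,n)[:4]:
            C,a,b,g=rect(c,o["mask"],z);d=C-[.526,.0045];print(n,t,round(o["score"],2),C,a,b,g-np.pi/2-.15,"u",d@[.9888,.1494],"v",d@[-.1494,.9888])
c=r.camera("scene");k=c["img"][170:290,250:410];cv2.imwrite('pics/press.png',cv2.resize(k,None,fx=5,fy=5,interpolation=2)[:,:,::-1])
E
```

```text
time: 22.68
ee_pos: [0.5745, 0.0103, 0.0156]
eef_rot: [0.652, 0.758, -0.002, -0.002]
ft_force: [-11.8, -1.0, 5.0]
scene backstop 0.88 [ 0.6152 -0.0154] 0.018528352 0.103390105 -0.01562658 u 0.08518733969207254 v -0.03303613810737133
scene tag0 0.54 [ 0.7805 -0.0884] 0.07334681 0.09004836 0.6256058 u 0.2377229070354938 v -0.12991483792562486
scene tag0 0.46 [ 0.5955 -0.006 ] 0.015626675 0.027637057 -0.085212976 u 0.06718667062788604 v -0.02076596580047607
scene tag0 0.42 [ 0.6005 -0.0412] 0.01538029 0.027929822 -0.08647469 u 0.06684598037048577 v -0.0563570575644493
scene tag0 0.24 [0.3627 0.1279] 0.021634081 0.05175583 0.6522877 u -0.14300769886479378 v 0.14643507108192444
top backstop 0.55 [0.6346 0.3324] 0.08428888 0.2587571 -0.6899781 u 0.1563570127953529 v 0.3079574569533348
top backstop 0.43 [0.7244 0.2098] 0.051783673 0.07871225 -1.2273092 u 0.2268286566783428 v 0.17341016219358443
```

View pics/press.png

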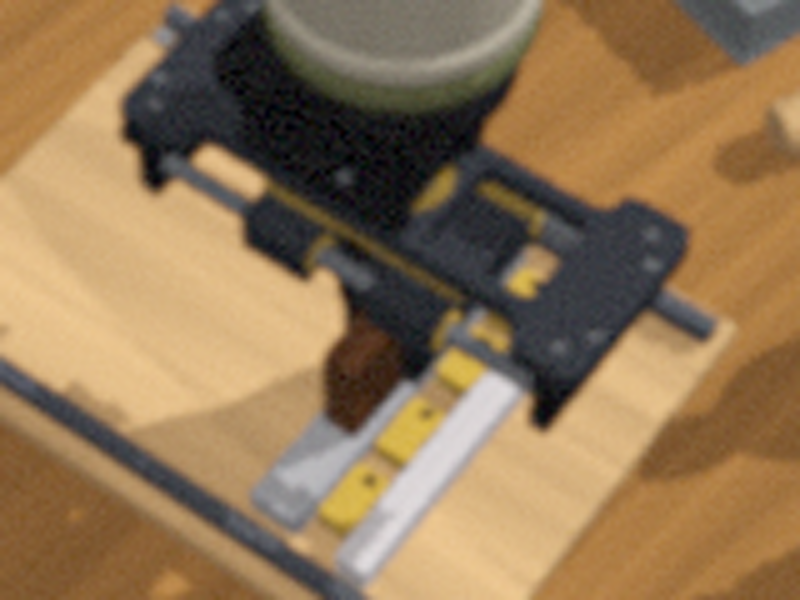

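The last picture shows the blanks flush in one row between bar and backstop (360,495), (410,425), (460,370), with the fourth behind the gripper. I'll ease the downward bearing and press slightly more.

```bash
M='python3 -m pendant'; $M '[[0,0.0001,-0.0003,0],[0,0.0002,-0.0002,0],[0,0,0,0],[0,0,0,0],[0,0,0,0],[0,0,0,0],[0,0,0,0]]'|sed -n 1,4p; python3 -m pendant '[[0,0,0,0]]'|sed -n 2,4p
```

```text
time: 23.62
ee_pos: [0.5745, 0.0103, 0.0157]
eef_rot: [0.652, 0.758, -0.002, -0.003]
ft_force: [-10.9, -2.1, 0.6]
ee_pos: [0.5746, 0.0103, 0.0157]
eef_rot: [0.652, 0.758, -0.002, -0.003]
ft_force: [-11.1, -1.3, 0.5]
```

```bash
M='python3 -m pendant'; $M '[[0,0.0003,0,0],[0,0.0002,0,0],[0,0,0,0],[0,0,0,0],[0,0,0,0],[0,0,0,0],[0,0,0,0],[0,0,0,0]]'|sed -n 1,4p; python3 -m pendant '[[0,0,0,0]]'|sed -n 2,4p
```

```text
time: 24.37
ee_pos: [0.5746, 0.0103, 0.0157]
eef_rot: [0.652, 0.758, -0.003, -0.003]
ft_force: [-13.1, -1.7, 3.3]
ee_pos: [0.5746, 0.0103, 0.0157]
eef_rot: [0.652, 0.758, -0.003, -0.003]
ft_force: [-13.6, -1.8, 3.5]
```

```bash
M='python3 -m pendant'; $M '[[0,-0.001,0,0],[0,-0.0015,0,0],[0,-0.002,0,0],[0,-0.003,0,0],[0,-0.005,0,0],[0,-0.008,0,0],[0,-0.01,0,0],[0,-0.01,0,0]]'|sed -n 1,4p
$M '[[0,-0.01,-0.01,0],[0,-0.01,-0.01,0],[0,-0.01,-0.015,0],[0,-0.01,-0.015,0],[0,-0.01,-0.015,0],[0,-0.01,-0.005,0],[0,0,0,0],[0,0,0,0]]'|sed -n 1,4p
python3 - <<'E'
from h import *
np.set_printoptions(precision=4,suppress=True)
delta(.443,-.0,.075,1.461)
c=r.camera("scene")
for t,z in(("backstop",.024),("tag0",.02)):
        for o in r.outline_of(t,"scene")[:5]:
            C,a,b,g=rect(c,o["mask"],z);d=C-[.526,.0045];print(t,round(o["score"],2),C,a,b,g-np.pi/2-.15,"u",d@[.9888,.1494],"v",d@[-.1494,.9888])
E
```

```text
time: 25.12
ee_pos: [0.5377, 0.0048, 0.0171]
eef_rot: [0.652, 0.758, 0.0, 0.0]
ft_force: [-1.2, -0.2, -1.3]
time: 25.78
ee_pos: [0.4789, -0.0037, 0.0873]
eef_rot: [0.652, 0.758, 0.001, -0.0]
ft_force: [0.7, 1.1, -3.0]
t 25.78 pos [ 0.4789 -0.0037  0.0873] yang 0.1503 F [ 0.68  1.05 -2.96] T [-0.11  0.    0.01] w 0.0155 g 39.9 q7 0.13
shift [ 0.009  -0.035   0.0123] turn -1.3107
backstop 0.65 [0.611  0.0148] 0.01927378 0.1644853 -0.017031223 u 0.08558109735257326 v -0.002515937732648847
tag0 0.63 [0.5895 0.033 ] 0.016396644 0.0297228 0.014684886 u 0.06702821613966821 v 0.01864889983634949
tag0 0.45 [ 0.6012 -0.0412] 0.016696395 0.028684858 -0.0864729 u 0.06750324454053638 v -0.056394138424587244
tag0 0.44 [0.5848 0.0656] 0.016243644 0.028643573 0.014436811 u 0.06725329619243142 v 0.05165827977161408
tag0 0.41 [0.7566 0.101 ] 0.04694581 0.08741374 0.22510597 u 0.2424449858952999 v 0.06096738526325225
```

```bash
M='python3 -m pendant'; $M '[[0,0,0,-0.119],[0,0,0,-0.119],[0,0,0,-0.119],[0,0,0,-0.119],[0,0,0,-0.119],[0,0,0,-0.119],[0,0,0,-0.119],[0,0,0,-0.119]]'|sed -n 2,4p
$M '[[0,0,0,-0.119],[0,0,0,-0.119],[0,0,0,-0.12],[0,0,0,0]]'|sed -n 2,4p
$M '[[0.0005,-0.037,0,0],[0.0005,-0.037,0,0],[0.0005,-0.037,0,0],[0.0005,-0.037,0,0],[0.0005,-0.037,0,0],[0.0005,-0.037,0,0],[0.0005,-0.037,0,0],[0.0005,-0.036,0,0]]'|sed -n 2,4p
$M '[[0,0,0,0],[0,0,0,0],[0,0,0,0]]'|sed -n 2,4p
python3 - <<'E'
from h import *
np.set_printoptions(precision=4,suppress=True)
delta(.443,-.2965,.0055,1.461)
c=r.camera("scene")
for o in r.outline_of("rest_top","scene")[:2]:print("rest",round(o["score"],2),*rect(c,o["mask"],.004))
E
```

```text
ee_pos: [0.479, -0.0041, 0.0863]
eef_rot: [0.229, 0.973, -0.0, -0.0]
ft_force: [-0.8, 1.1, -1.8]
ee_pos: [0.479, -0.0041, 0.0864]
eef_rot: [0.052, 0.999, -0.0, -0.0]
ft_force: [0.3, 0.8, -2.6]
ee_pos: [0.442, -0.2987, 0.0867]
eef_rot: [0.058, 0.998, -0.0, -0.0]
ft_force: [0.3, 1.4, -2.3]
ee_pos: [0.4424, -0.2964, 0.0864]
eef_rot: [0.057, 0.998, 0.0, -0.001]
ft_force: [-0.1, 0.4, -2.7]
t 27.85 pos [ 0.4424 -0.2964  0.0864] yang 1.4571 F [-0.09  0.35 -2.7 ] T [ 0.08  0.02 -0.02] w 0.0157 g 39.9 q7 2.14
shift [-0.0007 -0.      0.0809] turn -0.0039
rest 0.69 [ 0.4468 -0.2972] 0.09481534 0.19059116 3.039298
rest 0.2 [0.7539 0.1104] 0.04912474 0.08958888 1.8898216
```

```bash
M='python3 -m pendant'; $M '[[0,0,0.02,0],[0,0,0.02,0],[0,0,0.02,0],[0,0,0.01,0],[0,0,0.005,0],[0,0,0,0],[0,0,0,0]]'|sed -n 2,4p
$M '[[0,0,0.003,0],[0,0,0,0],[0,0,0,0]]'|sed -n 2,4p
$M '[[0,0,0.0015,0],[0,0,0,0],[0,0,0,0]]'|sed -n 2,4p
```

```text
ee_pos: [0.443, -0.2967, 0.0127]
eef_rot: [0.055, 0.998, -0.0, 0.0]
ft_force: [-0.8, -0.0, -2.1]
ee_pos: [0.4427, -0.2969, 0.0095]
eef_rot: [0.055, 0.998, -0.0, 0.0]
ft_force: [0.1, -0.4, -3.3]
ee_pos: [0.4424, -0.2968, 0.0076]
eef_rot: [0.055, 0.998, 0.0, 0.0]
ft_force: [-0.6, 1.4, -2.6]
```

```bash
M='python3 -m pendant'; $M '[[0,0,0.001,0],[0,0,0,0],[0,0,0,0]]'|sed -n 2,4p
$M '[[0,0,0.001,0],[0,0,0,0],[0,0,0,0]]'|sed -n 2,4p
$M '[[0,0,0.0007,0],[0,0,0,0],[0,0,0,0]]'|sed -n 2,4p
```

```text
ee_pos: [0.4424, -0.2968, 0.0064]
eef_rot: [0.055, 0.998, 0.0, -0.0]
ft_force: [0.3, 0.8, -1.2]
ee_pos: [0.4423, -0.2968, 0.0054]
eef_rot: [0.055, 0.998, 0.0, -0.0]
ft_force: [0.1, -1.3, -1.3]
ee_pos: [0.4425, -0.2968, 0.0048]
eef_rot: [0.055, 0.998, 0.0, 0.0]
ft_force: [0.0, 0.1, -3.5]
```

```bash
M='python3 -m pendant'; $M '[[0,0,0.0007,0],[0,0,0,0],[0,0,0,0]]'|sed -n 2,4p
$M '[[0,0,0.0006,0],[0,0,0,0],[0,0,0,0]]'|sed -n 2,4p; $M '[[0,0,0,0]]'|sed -n 4p
```

```text
ee_pos: [0.4425, -0.2969, 0.0047]
eef_rot: [0.055, 0.998, 0.0, 0.0]
ft_force: [-3.1, 2.2, 7.6]
ee_pos: [0.4425, -0.297, 0.0047]
eef_rot: [0.056, 0.998, 0.0, 0.0]
ft_force: [-6.3, 4.2, 15.9]
ft_force: [-5.9, 2.8, 16.1]
```

Contact on the cork. Ease off the pressure, then open and rise.

```bash
M='python3 -m pendant'; $M '[[0,0,-0.0011,0],[0,0,0,0],[0,0,0,0]]'|sed -n 2,4p
$M '[[0,0,0,0],[0,0,0,0],[0,0,0,0],[0,0,0,0],[0,0,0,0],[0,0,0,0]]' 0.5|sed -n 2,6p
$M '[[0,0,-0.01,0],[0,0,-0.02,0],[0,0,-0.03,0],[0,0,-0.03,0],[0,0,-0.03,0],[0,0,-0.03,0],[0,0,0,0]]'|sed -n 2,4p
$M '[[0,0.03,0,0],[0,0.04,0,0],[0,0.04,0,0],[0,0.04,0,0],[0,0.04,0,0],[0,0.04,0,0],[0,0.03,0,0],[0,0,0,0]]'|sed -n 1,4p
python3 - <<'E'
from h import *
np.set_printoptions(precision=4,suppress=True)
for n in("scene","top"):
    c=r.camera(n)
    for t,z in(("edge_grip",.016),("rest_top",.004),("backstop",.024),("tag0",.02)):
        for o in r.outline_of(t,n)[:5]:
            if o["score"]<.3:continue
            C,a,b,g=rect(c,o["mask"],z);d=C-[.526,.0045];print(n,t,round(o["score"],2),C,a,b,g,"u",d@[.9888,.1494])
E
```

```text
ee_pos: [0.4426, -0.2969, 0.0047]
eef_rot: [0.055, 0.998, -0.0, 0.0]
ft_force: [-1.2, 0.7, 2.3]
ee_pos: [0.4424, -0.2967, 0.0046]
eef_rot: [0.055, 0.998, 0.0, -0.0]
ft_force: [-0.2, 0.3, -0.6]
width: 0.0418
grip_force: 0.0
ee_pos: [0.4447, -0.2987, 0.1608]
eef_rot: [0.056, 0.998, -0.001, 0.004]
ft_force: [0.8, -0.5, 0.1]
time: 32.37
ee_pos: [0.4716, -0.0319, 0.155]
eef_rot: [0.051, 0.999, 0.001, 0.0]
ft_force: [0.7, 0.1, 0.5]
scene edge_grip 0.67 [ 0.4464 -0.2972] 0.023924077 0.15633784 3.027821 u -0.12379054143533709
scene rest_top 0.9 [ 0.444 -0.297] 0.0929538 0.19179638 3.0217295 u -0.12612941342697145
scene backstop 0.55 [0.611  0.0149] 0.018115718 0.16268845 1.7167909 u 0.08561060272126791
scene tag0 0.61 [ 0.5963 -0.0064] 0.01704735 0.030049412 1.6355869 u 0.06785858729423358
scene tag0 0.57 [0.584  0.0664] 0.016925752 0.03035099 1.7353721 u 0.06658217107697723
scene tag0 0.57 [0.5896 0.0333] 0.016354391 0.030520843 1.7166944 u 0.06715025235607622
top edge_grip 0.77 [ 0.4424 -0.3005] 0.031633053 0.14971648 3.0358279 u -0.12826071874008182
top rest_top 0.8 [ 0.4424 -0.2958] 0.091525026 0.19015594 3.0282266 u -0.12756478420600895
top backstop 0.88 [0.6063 0.0182] 0.015397966 0.158711 1.7087977 u 0.08140970036804077
```

```bash
python3 -c "
from bench import r
print(r.close_job())"
```

```text
the job is handed in; nothing more can be done
None
```

The job is handed in, with no verdict returned: the blanks carried the backstop to its felt end stop and held it there at about 13 N at the wrist (force on the backstop itself not measured), with the row straight in the camera and the fourth blank not separately confirmed. The straightedge stands on its foot within about 5 mm of the rest's middle, at 32 s of the 72 s allowed.

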